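# Switch on and start the light-curing unit

### The arm

A 7-joint arm with a two-finger parallel gripper is mounted at the origin on a cart in front of the work surface, level with it; the furniture and walls round the work are solid. World frame = base frame: x ahead of the robot, y to its left, z up, the work surface at z = 0. Lengths are in m, angles in rad, forces in N, time in s.
With the tool pointing down it reaches from about 0.4 to 0.925 m from the base axis. Payload 4.1 kg.
Tool frame: the origin (TCP) lies on the centre line of the jaws, within the pads' length; the fingertips stand 22 mm ahead of it and the grasp point (between the pads) lies 3 mm ahead of it (robot.tcp_to_tips is the distance from the TCP to the fingertips, in m); z points along the fingers, x is the direction in which the jaws open and shut, and the axes are right-handed (so a half turn about z gives the same grasp; the last joint's range is limited). The gripper opens to 85 mm and grips with 20 to 120 N. Pads are 22 mm wide; open, the fingers measure 114 mm over their backs; the gripper's body (76 mm by 85 mm) begins 54 mm behind the grasp point. The pads swing forward as they close: fully open they stand 13 mm farther back than shut.
Start: joints at [-0.099, 0.398, 0.045, 1.537, -0.019, 1.207, -0.051], TCP at [0.65, 0, 0.253] pointing down, gripper open.
Joint ranges: [-2.82, 2.82], [-0.49, 2.23], [-1.37, 1.46], [0, 2.46], [-1.36, 4.5], [0.23, 2], [-2.94, 2.94]. Speed limits (rad/s): [2.57, 2.57, 3.14, 3.14, 3.14, 3.14, 3.14].

### API

Orientations are given as a 3x3 rotation matrix whose columns are the frame's x, y, z axes.
In Python, from station import robot gives the robot as it stands.
- The arm moves only by the tool send_rows, never from a script. Its argument "steps" is a list that holds one entry, the list of rows, each a list of 7 numbers: the shift along the tool's x, y, z in cm, then the turn, a rotation vector about the tool's x, y, z in rad, then the finger opening in cm, from 0 to 8.54. In form: [[[tx, ty, tz, rx, ry, rz, claw], ...]]. A call has 1 to 5 rows; each row is the pose to reach, as a shift and turn from the pose commanded when the call began, along the tool's axes at that moment; what a row does not reach only later rows make up. A row lasts 1/12 s, in which the tool goes at most 41.7 mm and 7.16 degrees, less where a joint would pass 70% of its speed; a pose out of reach is approached as far as the arm can. A call with a gripper value outside its range is refused whole. The fingers move at their own pace and stop on an object; the grip force is fixed at half the most. Time passes only in rows, so rows that repeat a pose let the fingers close. It gives the time, the measured TCP pose, the force and the opening at its end, in the units of the state.
- robot.state(): the state, without advancing time (a new reading comes with each control period).
- robot.grab_frame(name): name is "scene" or "side" or "wrist"; returns a dict with "pixels" (384x512x3 uint8, red, green, blue), "K" (3x3 intrinsics, pixels), "D" ([k1, k2, p1, p2, k3] as OpenCV has them; the pictures are not rectified), "R" (3x3) and "t" (3): a world point X has camera coordinates R X + t. Camera axes: x right, y down, z forward; pixel columns grow to the right and rows downward; lengths in m; the calibration is good to about 2 mm. A picture is of the moment at which its call begins. There is no depth.
- robot.sign_off(): hands the job in, once; it reports no verdict.
The state is a dict: "clock": time; "joint_positions": joint angles; "dq": joint speeds; "joint_torque": joint torques, N m; "position": TCP position; "tool_rot": TCP orientation; "ft_force": force on the tool from outside, world axes, zero at the start; "torque": the same for the moment, N m; "opening": opening from 0.0 (shut) to 1.0 (fully open).
Only numpy, scipy, OpenCV 4.12 (cv2) and the standard library are available. Lean on these libraries where they do the work, as an engineer would, in place of code of your own. Each camera call takes 0.05 s, during which the arm holds its last target.

### The job

With the closed fingertips, start a cure: first switch on the socket strip by pressing down the raised end of its rocker, then press the square key of the light-curing unit fully down (it stays down), and then press the long bar key fully down for a moment and let it come back up. Do not press the round key, and do not pick up or move anything else.

Things in the scene. Friction and masses are not known exactly. Their poses are not given: they have to be found in the camera images.
- socket_strip: Off-white socket strip fixed to the worktop, 54 mm wide (x), 269 mm long (y), housing 42 mm high, lying roughly left to right, four sockets. Origin: underside, x away from the robot, y to the left along the strip, z up. Its red rocker, 24 x 12 mm (x, y), is at x 0, y -84 mm (near the right end) and tips about a line along the strip.
- rocker_axis (a point): Middle of the rocker (seen from above), 47 mm above the worktop; fixed to the strip, axes as the strip's.
- rocker_on_end (a point): On the rocker's end nearer the robot, 9 mm from rocker_axis: raised when off (top 47 mm above the worktop), pressed down to switch on. Fixed to the strip, does not sink. Fully on, the highest part of that end, beside the axis, is 46 mm up: a flat fingertip sinks only 1 to 2 mm. Keep the fingertip on this side of the rocker's middle; it may overhang towards the robot.
- socket_strip_switch (a joint): Angle of the rocker, rad: 0 off (as it starts, or up to 0.04), 0.349 fully on. It stays where it is left; it takes about 2 to 5 N on the end.
- curing_unit: Fixed white case 150 mm deep (x), 176 wide (y), deck 48 high; on its rear a closed grey hood up to 100 mm above the worktop, from 12 mm in front of the middle backwards. Origin: centre of the underside; x to the back, y left, z up. In front of the hood three black keys in a row along y, 52 mm apart, at x -43 mm, on grey plates whose top is 50 mm up. Which key is in which place varies.
- square_key_top (a point): Middle of the top of the square key, 26 x 26 mm, 58 mm above the worktop when up; moves with the key.
- square_key (a joint): How far the square key (programme) is pressed, m: 0 up, 0.005 fully down; it stays down where it is left. Travel 5 mm, straight down; full travel takes about 3 N.
- bar_key_top (a point): Middle of the top of the bar key (start), 14 mm by 42 mm (long side along the row), 58 mm above the worktop when up; moves with the key.
- bar_key (a joint): How far the bar key is pressed, m: 0 up, 0.005 fully down; sprung, it comes back up when let go. Travel 5 mm, straight down; full travel takes about 4 N.
- round_key_top (a point): Middle of the top of the round key, 26 mm in diameter, 58 mm above the worktop when up; not to be pressed.
- round_key (a joint): How far the round key is pressed, m: 0 up, 0.005 fully down; it would stay down. Travel 5 mm, straight down; full travel takes about 3 N.
- glaze_jar: Small jar with a black screw lid, 41 mm across, 35 mm high, standing loose beyond the left end of the strip; origin at the centre of its underside. Leave alone.
- plaster_model: White plaster model of a jaw, 57 x 66 x 28 mm, loose, to the right of the curing unit; origin at the centre of its underside. Leave alone.
- tweezers: Steel tweezers, 16 x 128 x 9 mm, lying loose far right; origin at the centre of the underside. Leave alone.

How it is judged:
By the outcome, as a careful person would: the job done as asked, in the order asked, and still so for the second after the job is handed in, with the robot touching nothing.
It also fails if it takes over 45 s, if anything falls off the work surface, if the arm or the gripper's body presses on something with over 40 N, if the wrist force passes 120 N, or if a joint passes its speed limit or range.

## Working session

There is one attempt and no reset: what is moved stays moved. The work goes in short steps, Python scripts to look and compute and a tool call to move; the robot and the scene stay as the last step left them, time stands still between calls to the robot, and variables do not carry over. Pictures are saved under pics/ and viewed, and the job is handed in when it is done.

Besides the shell and the picture viewer there is one more tool, called after "Emit:" as name(argument=value, ...), one argument or row to a line, values as JSON. send_rows: Moves the arm, as the interface text tells. Its arguments: {"type":"object","properties":{"steps":{"type":"array","items":{"type":"array","items":{"type":"array","items":{"type":"number"}}}}},"required":["steps"]}

```bash
mkdir -p pics; ls
python3 - <<'E'
from station import robot
import cv2,numpy as np
s=robot.state();print({k:np.round(v,3).tolist() for k,v in s.items()}, robot.tcp_to_tips)
for n in("scene","side","wrist"):
    f=robot.grab_frame(n);cv2.imwrite(f"pics/{n}0.png",f["pixels"][:,:,::-1])
    print(n,np.round(f["K"],1).tolist(),np.round(f["D"],3).tolist(),np.round(-np.array(f["R"]).T@f["t"],3))
    np.savez(f"{n}0.npz",**f)
E
```

```text
pics
{'clock': 0.0, 'joint_positions': [-0.099, 0.399, 0.045, 1.538, -0.019, 1.207, -0.051], 'dq': [-0.001, 0.0, -0.001, -0.0, -0.0, 0.002, 0.0], 'joint_torque': [-0.001, -47.513, 1.364, -25.423, 0.011, 0.01, 0.0], 'position': [0.649, 0.0, 0.252], 'tool_rot': [[1.0, 0.0, -0.002], [0.0, -1.0, -0.0], [-0.002, 0.0, -1.0]], 'ft_force': [-0.192, -0.851, 0.434], 'torque': [0.083, -0.028, -0.035], 'opening': 0.999} 0.022
scene [[492.5, 0.0, 258.4], [0.0, 492.5, 192.9], [0.0, 0.0, 1.0]] [-0.079, 0.0, 0.0, 0.0, 0.0] [-0.411 -0.665  0.901]
side [[371.7, 0.0, 253.0], [0.0, 371.7, 189.5], [0.0, 0.0, 1.0]] [-0.114, 0.0, 0.0, 0.0, 0.0] [-0.231 -1.113  0.684]
wrist [[281.0, 0.0, 256.6], [0.0, 281.0, 191.9], [0.0, 0.0, 1.0]] [-0.07, 0.0, 0.0, 0.0, 0.0] [0.649 0.084 0.373]
```

View pics/scene0.png

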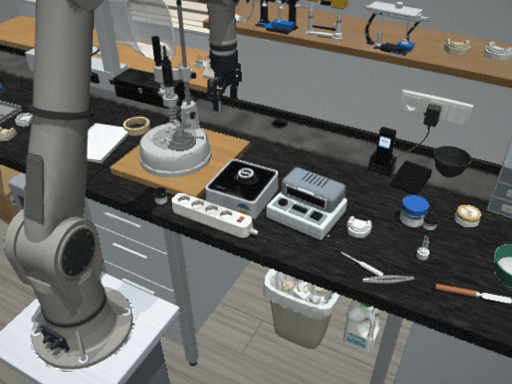

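View pics/side0.png

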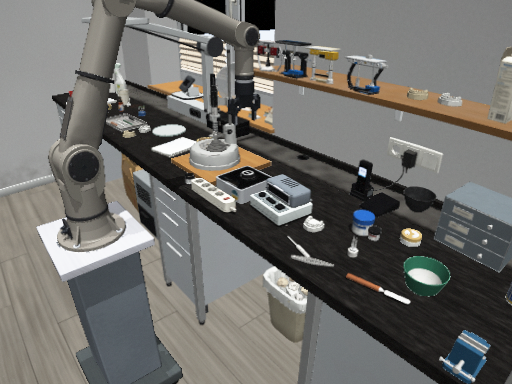

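View pics/wrist0.png

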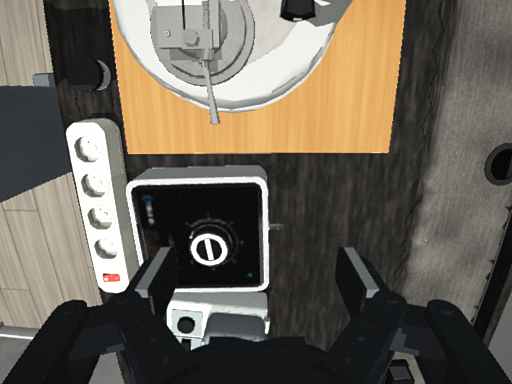

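The wrist view shows the strip with its red rocker at about (111,278), and the curing unit's left key at about (185,325), partly hidden by the gripper. The scene view shows the unit at about (305,205). I'll close the fingers and move right for a clear view from above.

```bash
cat > h.py <<'E'
import numpy as np,cv2
def ray(f,uv,z):
    p=cv2.undistortPoints(np.array([[uv]],float),f["K"],f["D"])[0,0]
    R=np.array(f["R"]);c=-R.T@f["t"];d=R.T@[p[0],p[1],1]
    return c+d*(z-c[2])/d[2]
E
python3 - <<'E'
import numpy as np,cv2
from h import *
f=dict(np.load("wrist0.npz"));s=dict(np.load("scene0.npz"))
print(ray(f,(111,278),.047),ray(f,(185,325),.058))
for uv in[(290,202),(302,208),(316,215)]:print(ray(s,uv,.055))
im=s["pixels"][:,:,::-1][140:250,160:380];cv2.imwrite("pics/sc_crop.png",cv2.resize(im,None,fx=3.5,fy=3.5,interpolation=cv2.INTER_CUBIC))
E
```

```text
[ 0.44227754 -0.15743362  0.047     ] [ 0.54436554 -0.2294171   0.058     ]
[ 0.5470096  -0.25337812  0.055     ]
[ 0.53860982 -0.2927011   0.055     ]
[ 0.52911826 -0.33715117  0.055     ]
```

View pics/sc_crop.png

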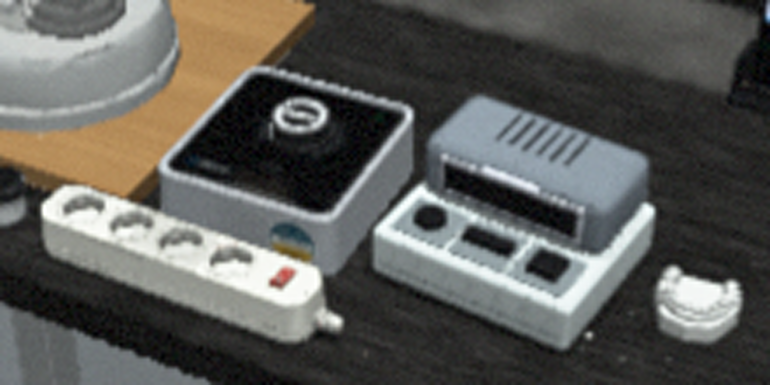

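Keys from left to right are round (430,220 in the crop), bar (488,240) and square (547,265). Next I'm closing the fingers and moving to look from above.

Emit:
send_rows(
  steps=[
    [[-2.5, 3.0, 0, 0, 0, 0, 0], [-5, 6.0, 0, 0, 0, 0, 0], [-7.5, 9, 0, 0, 0, 0, 0], [-10, 12, 0, 0, 0, 0, 0], [-12, 15, 0, 0, 0, 0, 0]],
  ],
)

```text
clock: 0.57
position: [0.5278, -0.1513, 0.253]
tool_rot: [[1.0, -0.0, -0.001], [-0.0, -1.0, 0.0], [-0.001, -0.0, -1.0]]
ft_force: [0.6, -1.6, 0.0]
opening: 0.299
```

Emit:
send_rows(
  steps=[
    [[0, 2.5, 0, 0, 0, 0, 0], [0, 4, 0, 0, 0, 0, 0], [0, 4, 0, 0, 0, 0, 0], [0, 4, 0, 0, 0, 0, 0], [0, 4, 0, 0, 0, 0, 0]],
  ],
)

```text
clock: 0.98
position: [0.5303, -0.1883, 0.253]
tool_rot: [[1.0, 0.002, -0.0], [0.002, -1.0, 0.001], [-0.0, -0.001, -1.0]]
ft_force: [1.0, 0.5, -0.1]
opening: 0.003
```

Run:
```python
from station import robot
import cv2,numpy as np
s=robot.state();print({k:np.round(v,3).tolist() for k,v in s.items() if k in("clock","position","opening","dq")})
for n in("scene","wrist"):
    f=robot.grab_frame(n);im=f["pixels"][:,:,::-1]
    if n=="wrist": im=cv2.resize(im,None,fx=1.5,fy=1.5)
    else: im=cv2.resize(im[100:270,130:400],None,fx=2.9,fy=2.9)
    cv2.imwrite(f"pics/{n}1.png",im)
    np.savez(f"{n}1.npz",**f)
```

```text
{'clock': 0.983, 'dq': [-0.012, 0.0, -0.012, -0.0, 0.002, -0.001, 0.003], 'position': [0.53, -0.188, 0.253], 'opening': 0.003}
```

View pics/wrist1.png

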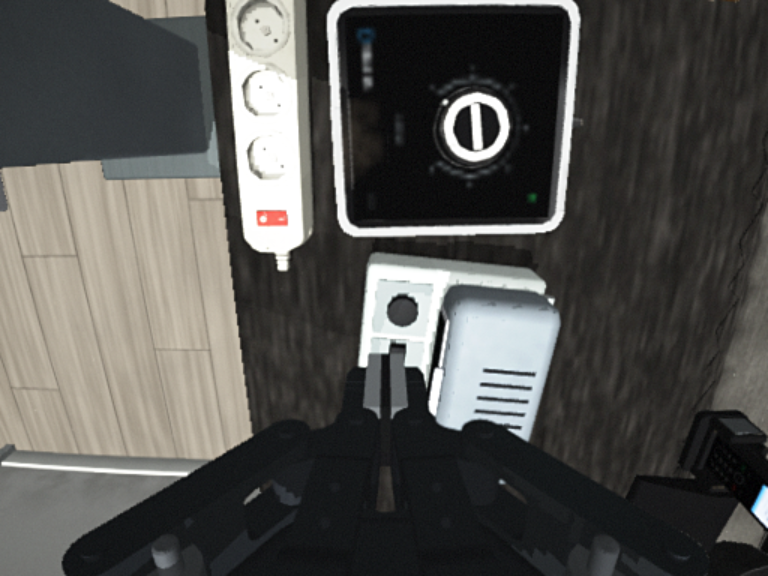

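View pics/scene1.png

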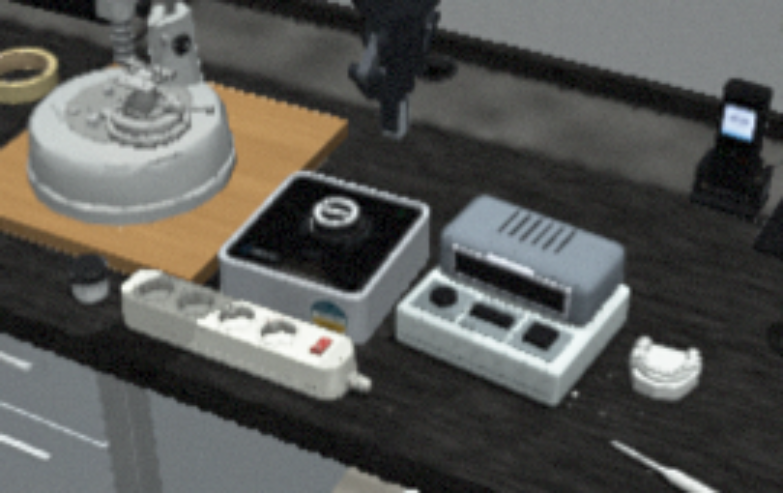

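The wrist view shows the red rocker at about (272,217) of 768 and the round key at (403,310). The gripper hides the rest, so I'll go another 12 cm right to see all the keys and still see the rocker.

Emit:
send_rows(
  steps=[
    [[0, 3, 0, 0, 0, 0, 0], [0, 6, 0, 0, 0, 0, 0], [0, 9, 0, 0, 0, 0, 0], [0, 11.5, 0, 0, 0, 0, 0], [0, 11.5, 0, 0, 0, 0, 0]],
  ],
)

```text
clock: 1.5
position: [0.5288, -0.3105, 0.2532]
tool_rot: [[1.0, -0.006, -0.001], [-0.006, -1.0, -0.004], [-0.001, 0.004, -1.0]]
ft_force: [-2.0, -0.9, -0.9]
opening: -0.001
```

Emit:
send_rows(
  steps=[
    [[0, 0, 0, 0, 0, 0, 0], [0, 0, 0, 0, 0, 0, 0], [0, 0, 0, 0, 0, 0, 0]],
  ],
)

```text
clock: 1.75
position: [0.5309, -0.3026, 0.2531]
tool_rot: [[1.0, 0.003, 0.0], [0.003, -1.0, 0.001], [0.0, -0.001, -1.0]]
ft_force: [-0.0, 0.9, 0.3]
opening: -0.0
```

Run:
```python
from station import robot
import cv2,numpy as np
from h import *
for n in("wrist","side"):
    f=robot.grab_frame(n);im=f["pixels"][:,:,::-1]
    if n=="wrist": im=cv2.resize(im,None,fx=1.5,fy=1.5)
    else: im=cv2.resize(im[120:270,160:340],None,fx=4,fy=4)
    cv2.imwrite(f"pics/{n}2.png",im)
    np.savez(f"{n}2.npz",**f)
for n in("wrist1","wrist2","scene1","side2"):
    f=dict(np.load(n+".npz"));p=f["pixels"].astype(int);r=((p[...,0]>150)&(p[...,1]<90)&(p[...,2]<90)).astype(np.uint8)
    k,l,st,c=cv2.connectedComponentsWithStats(r)
    for i in range(1,k):
        if st[i,4]>8: print(n,st[i],c[i],np.round(ray(f,c[i],.045),4))
```

```text
(no output)
```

View pics/wrist2.png

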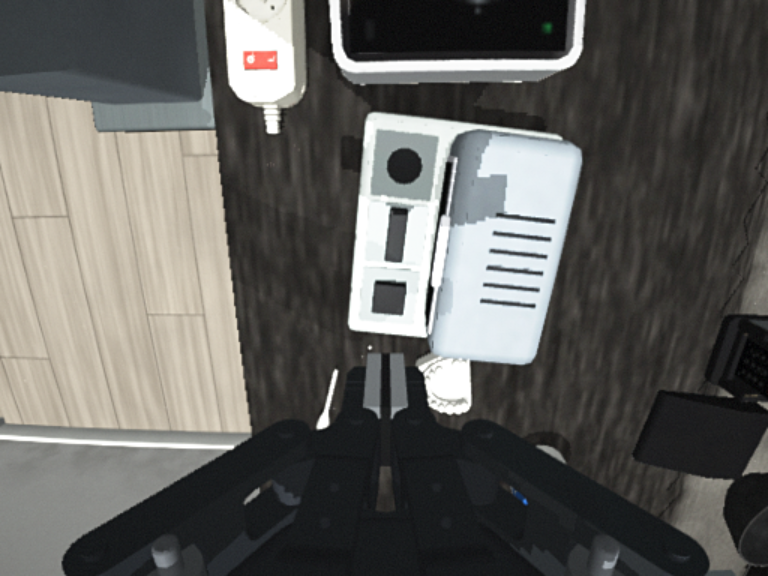

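View pics/side2.png

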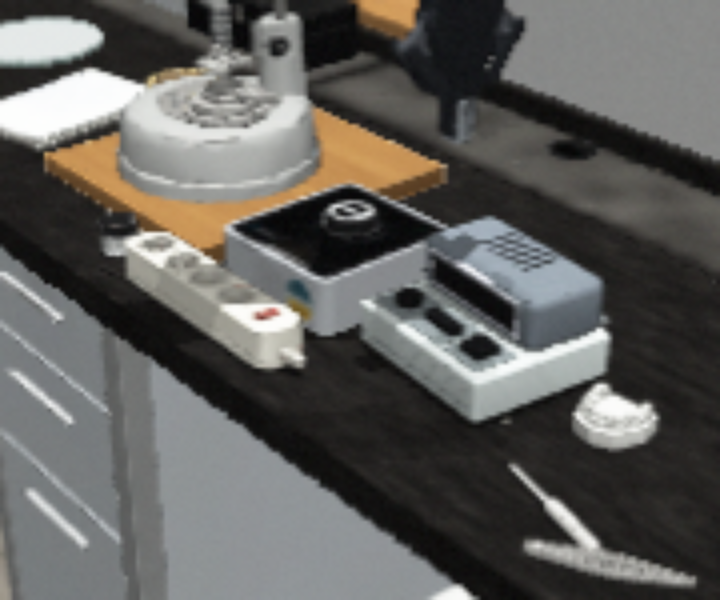

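Keys are clear in the wrist view (1.5x): round (404,166), bar (397,233), square (389,297), rocker (261,60). The unit is turned slightly. Now I'll measure them along with the fingertip footprint.

Run:
```python
import cv2,numpy as np
from h import *
for n in("wrist1","wrist2","scene0","side2"):
    f=dict(np.load(n+".npz"));p=f["pixels"];h=cv2.cvtColor(p,cv2.COLOR_RGB2HSV)
    r=(((h[...,0]<10)|(h[...,0]>170))&(h[...,1]>140)&(h[...,2]>110)).astype(np.uint8)
    k,l,st,c=cv2.connectedComponentsWithStats(r)
    for i in range(1,k):
        q=ray(f,c[i],.045)
        if st[i,4]>5 and .3<q[0]<.6: print(n,"red",st[i],c[i].round(1),q.round(4))
    if n!="wrist1":
        g=cv2.cvtColor(p,cv2.COLOR_RGB2GRAY);k,l,st,c=cv2.connectedComponentsWithStats((g<75).astype(np.uint8))
        for i in range(1,k):
            q=ray(f,c[i],.058)
            if st[i,4]>20 and .4<q[0]<.65 and -.4<q[1]<-.17: print(n,"dark",st[i],c[i].round(1),q.round(4))
f=dict(np.load("wrist2.npz"))
for u in[(244,237),(270.5,237)]:print("tip",ray(f,u,.2531-.022))
print(cv2.projectPoints(np.array([.531,-.302,.231])[None],cv2.Rodrigues(f["R"])[0],f["t"],f["K"],f["D"])[0])
# strip edges (white) orientation from wrist1
f=dict(np.load("wrist1.npz"));p=f["pixels"];g=p.min(2)
im=cv2.resize(p[:,:,::-1][110:200,130:230],None,fx=6,fy=6,interpolation=cv2.INTER_CUBIC);cv2.imwrite("pics/w1c.png",im)
f=dict(np.load("wrist2.npz"));im=cv2.resize(f["pixels"][:,:,::-1][70:250,200:330],None,fx=3.3,fy=3.3,interpolation=cv2.INTER_CUBIC);cv2.imwrite("pics/w2c.png",im)
```

```text
wrist1 red [171 141  20   9 131] [181.5 144.9] [ 0.4413 -0.1586  0.045 ]
wrist2 red [163  34  22  12 182] [173.7  40.3] [ 0.4412 -0.1604  0.045 ]
wrist2 dark [    41      0    471    384 104367] [329.5 220. ] [ 0.6208 -0.3635  0.058 ]
wrist2 dark [300  90   8  14  39] [303.   97.4] [ 0.58   -0.2195  0.058 ]
wrist2 dark [258  99  23  24 427] [269.1 110.2] [ 0.5437 -0.2332  0.058 ]
wrist2 dark [284 108  18 110 290] [292.1 153.9] [ 0.5707 -0.2812  0.058 ]
wrist2 dark [261 138  11  11  59] [266.3 141.3] [ 0.5411 -0.267   0.058 ]
wrist2 dark [331 142  39   7  62] [350.5 145.1] [ 0.6369 -0.2706  0.058 ]
wrist2 dark [329 155  38   5  55] [347.9 157.1] [ 0.6352 -0.2844  0.058 ]
wrist2 dark [257 165  12  10  31] [262.7 170.9] [ 0.5374 -0.3013  0.058 ]
wrist2 dark [327 167  37   5  49] [346.6 168.8] [ 0.6351 -0.2983  0.058 ]
wrist2 dark [325 178  37   5  55] [343.4 180.1] [ 0.6328 -0.312   0.058 ]
wrist2 dark [249 187  22  23 323] [259.5 198.5] [ 0.5339 -0.3355  0.058 ]
wrist2 dark [323 189  36   5  49] [340.8 191.2] [ 0.6311 -0.3259  0.058 ]
wrist2 dark [321 200  36   5  51] [338.7 201.9] [ 0.6298 -0.3396  0.058 ]
scene0 dark [    0     0   512   358 46600] [316.1 208.1] [ 0.5522 -0.3276  0.058 ]
scene0 dark [286 187  39  21 295] [305.5 197.2] [ 0.5822 -0.2839  0.058 ]
scene0 dark [278 199   9   7  51] [282.4 201.9] [ 0.5347 -0.2362  0.058 ]
scene0 dark [292 205  15   8  68] [299.1 208.5] [ 0.5298 -0.288   0.058 ]
scene0 dark [310 211  12  10  73] [315.8 215.4] [ 0.524  -0.3385  0.058 ]
side2 dark [266 184  23  20 149] [277.6 192.8] [ 0.5864 -0.2677  0.058 ]
side2 dark [258 192  18  12  76] [266.2 197.1] [ 0.5335 -0.2662  0.058 ]
side2 dark [275 204  10   6  43] [279.6 206.5] [ 0.5249 -0.3435  0.058 ]
tip [ 0.52323213 -0.29490143  0.2311    ]
tip [ 0.53833466 -0.29485112  0.2311    ]
[[[257.57497    247.87703897]]]
```

View pics/w1c.png

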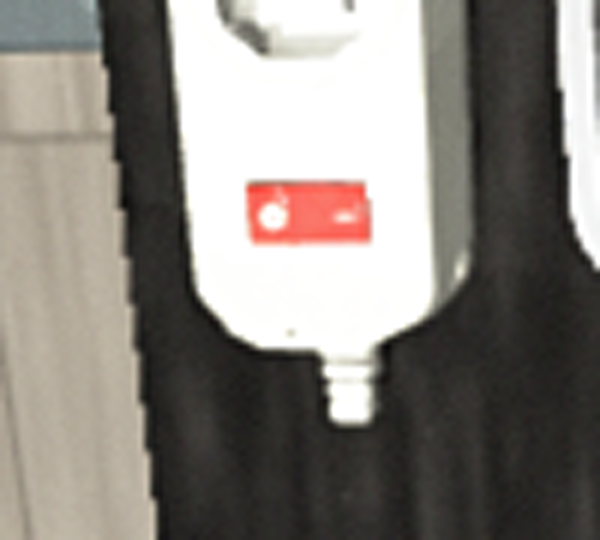

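View pics/w2c.png

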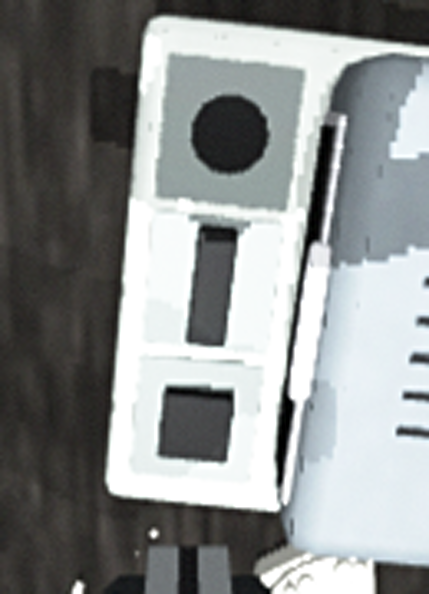

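Wrist measurements: rocker (0.441, −0.159), round (0.544, −0.233), square (0.534, −0.3355), so the bar is near (0.539, −0.284). The tip is about 15 mm wide in x and lines up with the TCP in this view. I'll aim the tip centre at x≈0.429 and y≈−0.159, above the near end.

```bash
cat > st.py <<'E'
from station import robot
import numpy as np,sys
s=robot.state();R=np.array(s["tool_rot"]);p=np.array(s["position"])
print(round(s["clock"],2),p.round(4),"tipz",round((p+R[:,2]*.022)[2],4),"tip",(p+R[:,2]*.022).round(4),R.round(3).tolist(),s["ft_force"].round(1) if hasattr(s["ft_force"],'round') else s["ft_force"])
if len(sys.argv)>3:
    t=np.array([float(v) for v in sys.argv[1:4]])  # tip target
    print("shift cm",(R.T@(t-(p+R[:,2]*.022))*100).round(2))
E
python3 st.py .429 -.159 .065
```

```text
1.85 [ 0.5307 -0.3031  0.2533] tipz 0.2313 tip [ 0.5307 -0.3031  0.2313] [[1.0, 0.003, 0.0], [0.003, -1.0, 0.001], [0.0, -0.001, -1.0]] [-0.3  0.5 -0.4]
shift cm [-10.13 -14.43  16.64]
```

Moving at height first, then down.

Emit:
send_rows(
  steps=[
    [[-2.0, -3.0, 0, 0, 0, 0, 0], [-4.5, -6.0, 0, 0, 0, 0, 0], [-7.0, -9.5, 0, 0, 0, 0, 0], [-9, -12.5, 0, 0, 0, 0, 0], [-10.1, -14.4, 0, 0, 0, 0, 0]],
  ],
)

```text
clock: 2.27
position: [0.4265, -0.1571, 0.2531]
tool_rot: [[1.0, 0.004, -0.001], [0.004, -1.0, 0.002], [-0.001, -0.002, -1.0]]
ft_force: [0.5, 0.1, 0.2]
opening: -0.001
```

Emit:
send_rows(
  steps=[
    [[0, 0, 3, 0, 0, 0, 0], [0, 0, 6, 0, 0, 0, 0], [0, 0, 9, 0, 0, 0, 0], [0, 0, 12, 0, 0, 0, 0], [0, 0, 14, 0, 0, 0, 0]],
  ],
)

```text
clock: 2.68
position: [0.4278, -0.1596, 0.1113]
tool_rot: [[1.0, 0.002, -0.002], [0.002, -1.0, 0.001], [-0.002, -0.001, -1.0]]
ft_force: [-0.7, -0.7, 0.3]
opening: 0.001
```

Emit:
send_rows(
  steps=[
    [[0, 0, 1, 0, 0, 0, 0], [0, 0, 1.5, 0, 0, 0, 0], [0, 0, 1.5, 0, 0, 0, 0], [0, 0, 1.5, 0, 0, 0, 0], [0, 0, 1.5, 0, 0, 0, 0]],
  ],
)

```text
clock: 3.1
position: [0.4303, -0.1613, 0.0996]
tool_rot: [[1.0, 0.0, 0.003], [0.0, -1.0, -0.001], [0.003, 0.001, -1.0]]
ft_force: [-0.1, 0.4, -0.4]
opening: -0.001
```

```bash
python3 st.py .429 -.159 .065
python3 - <<'E'
from station import robot
import cv2,numpy as np
for n,b in(("wrist",(130,300,150,360)),("side",(130,230,170,270)),("scene",(150,260,150,300))):
    f=robot.grab_frame(n);np.savez(f"{n}3.npz",**f)
    im=f["pixels"][:,:,::-1][b[0]:b[1],b[2]:b[3]];k=min(780/im.shape[1],580/im.shape[0])
    cv2.imwrite(f"pics/{n}3.png",cv2.resize(im,None,fx=k,fy=k,interpolation=cv2.INTER_CUBIC))
E
```

```text
3.1 [ 0.4303 -0.1613  0.0996] tipz 0.0776 tip [ 0.4304 -0.1613  0.0776] [[1.0, 0.0, 0.003], [0.0, -1.0, -0.001], [0.003, 0.001, -1.0]] [-0.1  0.4 -0.4]
shift cm [-0.14 -0.23  1.26]
```

View pics/wrist3.png

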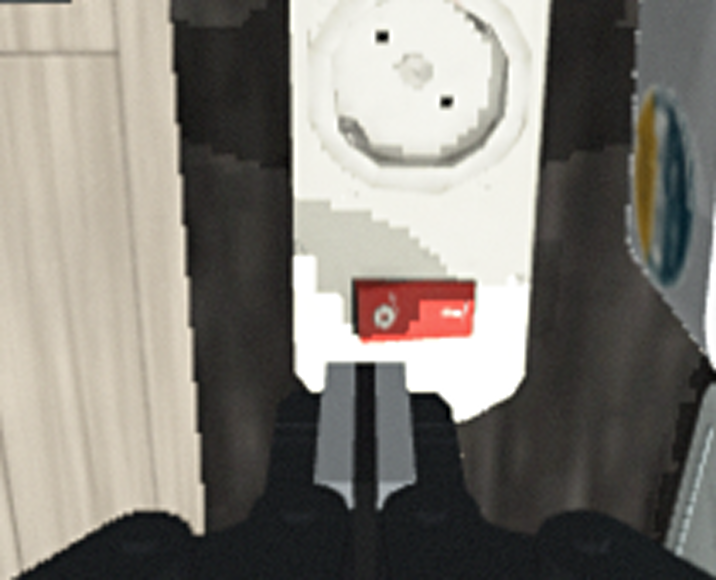

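View pics/side3.png

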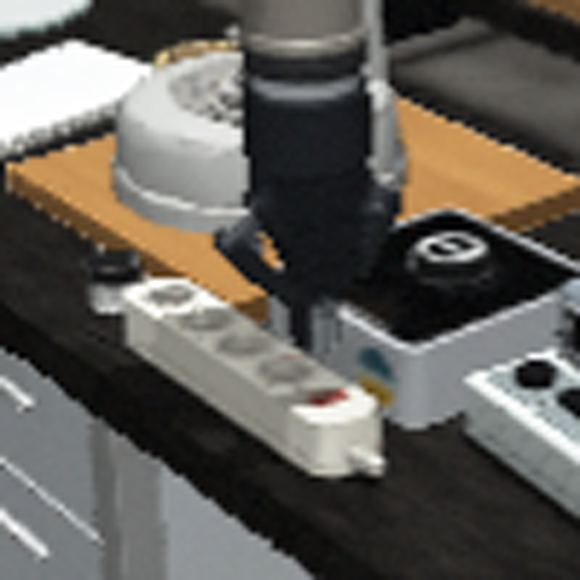

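View pics/scene3.png

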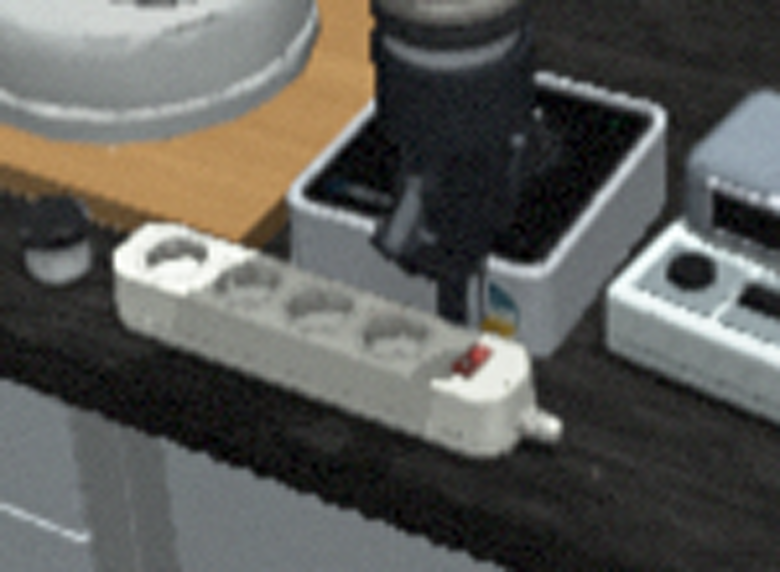

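The wrist view shows the rocker at crop (357–475, 280–340), with the fingertips just below it and their centre left of the rocker's middle. I'll remeasure it from this close view.

```bash
python3 - <<'E'
import numpy as np
from h import *
f=dict(np.load("wrist3.npz"));k=716/210
for n,u in dict(near=(357,310),far=(474,310),c=(416,310)).items():print(n,ray(f,(u[0]/k+150,u[1]/k+130),.0455).round(4))
for n,u in dict(tl=(328,362),tr=(405,362)).items():print(n,ray(f,(u[0]/k+150,u[1]/k+130),.0776).round(4))
h=cv2.cvtColor(f["pixels"],cv2.COLOR_RGB2HSV)
r=(((h[...,0]<10)|(h[...,0]>170))&(h[...,1]>140)&(h[...,2]>70)).astype(np.uint8)
kk,l,st,c=cv2.connectedComponentsWithStats(r)
for i in range(1,kk):
    if st[i,4]>50:print(st[i],ray(f,c[i],.0455).round(4))
for n in("scene3","side3"):
    f=dict(np.load(n+".npz"));h=cv2.cvtColor(f["pixels"],cv2.COLOR_RGB2HSV)
    r=(((h[...,0]<10)|(h[...,0]>170))&(h[...,1]>110)&(h[...,2]>60)).astype(np.uint8)
    kk,l,st,c=cv2.connectedComponentsWithStats(r)
    for i in range(1,kk):
        q=ray(f,c[i],.0455)
        if st[i,4]>5 and .38<q[0]<.5:print(n,st[i],q.round(4))
E
python3 st.py .429 -.160 .0475
```

```text
near [ 0.4287 -0.1584  0.0455]
far [ 0.4521 -0.1584  0.0455]
c [ 0.4405 -0.1584  0.0455]
tl [ 0.424  -0.153   0.0776]
tr [ 0.4368 -0.153   0.0776]
[254 213  35  17 462] [ 0.4399 -0.158   0.0455]
scene3 [240 217   3   3   7] [ 0.4377 -0.1624  0.0455]
side3 [224 197   5   3   6] [ 0.4341 -0.1652  0.0455]
3.25 [ 0.4299 -0.1612  0.0993] tipz 0.0773 tip [ 0.4299 -0.1612  0.0773] [[1.0, -0.0, 0.002], [-0.0, -1.0, -0.0], [0.002, 0.0, -1.0]] [-0.1 -0.2  0.4]
shift cm [-0.1  -0.12  2.98]
```

The axis is at x≈0.4405 and y≈−0.159. With the tip centred at 0.429, its far edge stays about 4 mm on the near side. Going down.

Emit:
send_rows(
  steps=[
    [[-0.1, -0.1, 1, 0, 0, 0, 0], [-0.1, -0.1, 2, 0, 0, 0, 0], [-0.1, -0.1, 2.7, 0, 0, 0, 0], [-0.1, -0.1, 2.7, 0, 0, 0, 0], [-0.1, -0.1, 2.7, 0, 0, 0, 0]],
  ],
)

```text
clock: 3.67
position: [0.4273, -0.1598, 0.0704]
tool_rot: [[1.0, 0.0, -0.002], [0.0, -1.0, 0.0], [-0.002, -0.0, -1.0]]
ft_force: [-0.3, 0.5, -0.2]
opening: -0.001
```

Emit:
send_rows(
  steps=[
    [[0, 0, 0.1, 0, 0, 0, 0], [0, 0, 0.2, 0, 0, 0, 0], [0, 0, 0.3, 0, 0, 0, 0], [0, 0, 0.3, 0, 0, 0, 0], [0, 0, 0.3, 0, 0, 0, 0]],
  ],
)

```text
clock: 4.08
position: [0.4282, -0.1601, 0.0685]
tool_rot: [[1.0, -0.0, 0.001], [-0.0, -1.0, -0.0], [0.001, 0.0, -1.0]]
ft_force: [0.3, -0.2, 1.8]
opening: -0.003
```

```bash
python3 st.py .429 -.159 .044
```

```text
4.08 [ 0.4282 -0.1601  0.0685] tipz 0.0465 tip [ 0.4282 -0.1601  0.0465] [[1.0, -0.0, 0.001], [-0.0, -1.0, -0.0], [0.001, 0.0, -1.0]] [ 0.3 -0.2  1.8]
shift cm [ 0.08 -0.11  0.25]
```

Contact at 1.8 N with the tip at 46.5 mm. I'll press on in small steps.

Emit:
send_rows(
  steps=[
    [[0, 0, 0.05, 0, 0, 0, 0], [0, 0, 0.1, 0, 0, 0, 0], [0, 0, 0.15, 0, 0, 0, 0], [0, 0, 0.15, 0, 0, 0, 0], [0, 0, 0.15, 0, 0, 0, 0]],
  ],
)

```text
clock: 4.5
position: [0.4274, -0.1601, 0.0668]
tool_rot: [[1.0, -0.0, -0.001], [-0.0, -1.0, 0.0], [-0.001, -0.0, -1.0]]
ft_force: [-3.5, 0.6, 4.0]
opening: -0.0
```

Emit:
send_rows(
  steps=[
    [[0, 0, 0.05, 0, 0, 0, 0], [0, 0, 0.1, 0, 0, 0, 0], [0, 0, 0.15, 0, 0, 0, 0], [0, 0, 0.15, 0, 0, 0, 0], [0, 0, 0.15, 0, 0, 0, 0]],
  ],
)

```text
clock: 4.92
position: [0.4268, -0.1601, 0.0654]
tool_rot: [[1.0, -0.0, -0.002], [-0.0, -1.0, 0.0], [-0.002, -0.0, -1.0]]
ft_force: [-5.1, -0.1, 9.5]
opening: 0.0
```

Emit:
send_rows(
  steps=[
    [[0, 0, 0.05, 0, 0, 0, 0], [0, 0, 0.1, 0, 0, 0, 0], [0, 0, 0.1, 0, 0, 0, 0], [0, 0, 0.1, 0, 0, 0, 0]],
  ],
)

```text
clock: 5.25
position: [0.4269, -0.1601, 0.0652]
tool_rot: [[1.0, -0.0, -0.003], [-0.0, -1.0, 0.001], [-0.003, -0.001, -1.0]]
ft_force: [-7.2, 0.3, 17.1]
opening: 0.001
```

Emit:
send_rows(
  steps=[
    [[0, 0, 0.1, 0, 0, 0, 0], [0, 0, 0.1, 0, 0, 0, 0], [0, 0, 0.1, 0, 0, 0, 0]],
  ],
)

```text
clock: 5.5
position: [0.427, -0.1601, 0.0649]
tool_rot: [[1.0, -0.001, -0.002], [-0.001, -1.0, 0.001], [-0.002, -0.001, -1.0]]
ft_force: [-10.2, 0.7, 24.5]
opening: -0.005
```

That is a hard stop: the force rises to 24 N with no further sinking. I'll lift and look.

Emit:
send_rows(
  steps=[
    [[0, 0, -1, 0, 0, 0, 0], [0, 0, -3, 0, 0, 0, 0], [0, 0, -5, 0, 0, 0, 0], [0, 0, -5, 0, 0, 0, 0], [0, 0, -5, 0, 0, 0, 0]],
  ],
)

```text
clock: 5.92
position: [0.4295, -0.1601, 0.1142]
tool_rot: [[1.0, 0.0, 0.004], [0.0, -1.0, -0.001], [0.004, 0.001, -1.0]]
ft_force: [0.3, 0.3, -0.1]
opening: -0.002
```

```bash
python3 st.py .534 -.335 .085
python3 - <<'E'
from station import robot
import cv2,numpy as np
for n,b in(("wrist",(130,300,150,360)),("side",(170,220,200,260)),("scene",(190,250,200,280))):
    f=robot.grab_frame(n);np.savez(f"{n}4.npz",**f)
    im=f["pixels"][:,:,::-1][b[0]:b[1],b[2]:b[3]];k=min(780/im.shape[1],580/im.shape[0])
    cv2.imwrite(f"pics/{n}4.png",cv2.resize(im,None,fx=k,fy=k,interpolation=cv2.INTER_CUBIC))
E
```

```text
5.92 [ 0.4295 -0.1601  0.1142] tipz 0.0922 tip [ 0.4296 -0.1601  0.0922] [[1.0, 0.0, 0.004], [0.0, -1.0, -0.001], [0.004, 0.001, -1.0]] [ 0.3  0.3 -0.1]
shift cm [10.43 17.5   0.77]
```

View pics/wrist4.png

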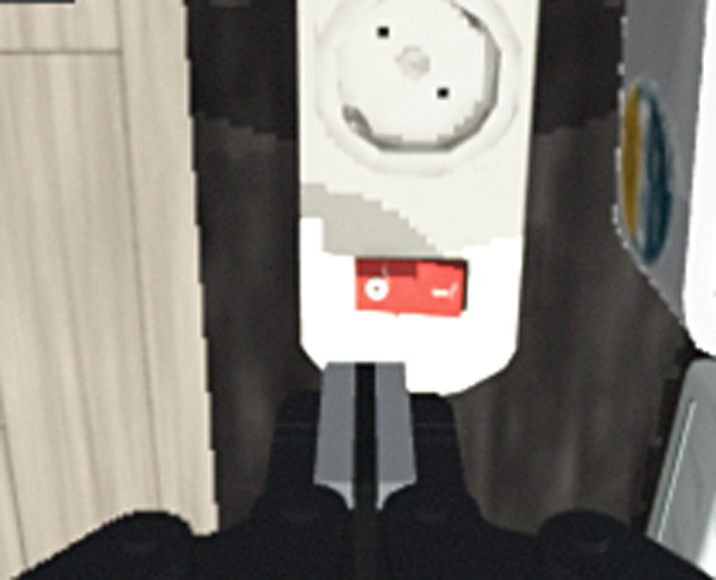

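View pics/scene4.png

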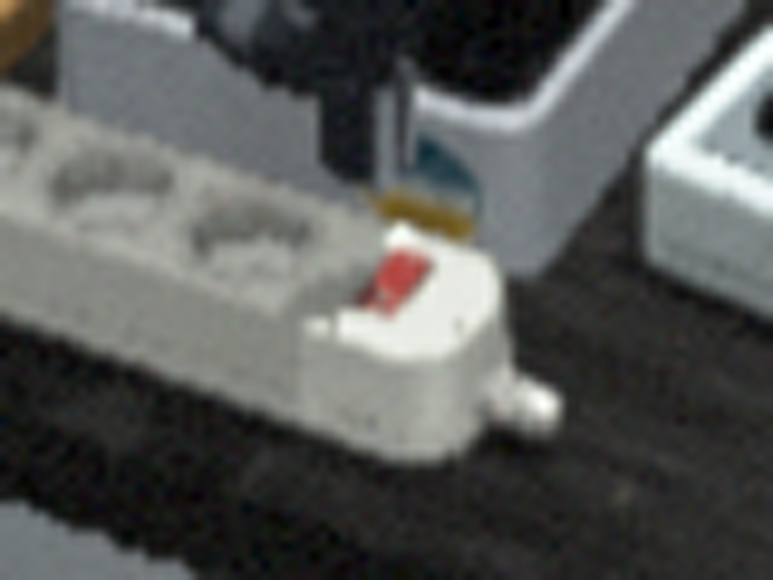

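The rocker has tipped. The dark gap has moved from the near end (357,310) to the far end (466,285), so the strip is on. Now to the square key, raised on the way.

Emit:
send_rows(
  steps=[
    [[1.5, 2.5, -2, 0, 0, 0, 0], [3.5, 5.5, -4, 0, 0, 0, 0], [5.5, 8.7, -4, 0, 0, 0, 0], [7, 11.5, -4, 0, 0, 0, 0], [8.5, 14.5, -4, 0, 0, 0, 0]],
  ],
)

```text
clock: 6.48
position: [0.5138, -0.3058, 0.1524]
tool_rot: [[1.0, 0.001, -0.001], [0.001, -1.0, 0.001], [-0.001, -0.001, -1.0]]
ft_force: [1.2, 0.5, 0.6]
opening: -0.003
```

Emit:
send_rows(
  steps=[
    [[1.5, 2.5, 0, 0, 0, 0, 0], [1.9, 3.0, 0, 0, 0, 0, 0], [1.9, 3.0, 2, 0, 0, 0, 0], [1.9, 3.0, 4, 0, 0, 0, 0], [1.9, 3.0, 4, 0, 0, 0, 0]],
  ],
)

```text
clock: 6.9
position: [0.529, -0.3325, 0.108]
tool_rot: [[1.0, 0.0, -0.009], [0.0, -1.0, 0.005], [-0.009, -0.005, -1.0]]
ft_force: [-0.7, 0.9, -1.3]
opening: -0.0
```

```bash
python3 st.py .534 -.335 .062
python3 - <<'E'
from station import robot
import cv2,numpy as np
for n,b in(("wrist",(60,300,150,400)),("side",(170,230,230,320)),("scene",(170,250,240,350))):
    f=robot.grab_frame(n);np.savez(f"{n}5.npz",**f)
    im=f["pixels"][:,:,::-1][b[0]:b[1],b[2]:b[3]];k=min(600/im.shape[1],580/im.shape[0])
    cv2.imwrite(f"pics/{n}5.png",cv2.resize(im,None,fx=k,fy=k,interpolation=cv2.INTER_CUBIC))
E
```

```text
6.9 [ 0.529  -0.3325  0.108 ] tipz 0.086 tip [ 0.5288 -0.3324  0.086 ] [[1.0, 0.0, -0.009], [0.0, -1.0, 0.005], [-0.009, -0.005, -1.0]] [-0.7  0.9 -1.3]
shift cm [0.54 0.27 2.39]
```

View pics/wrist5.png

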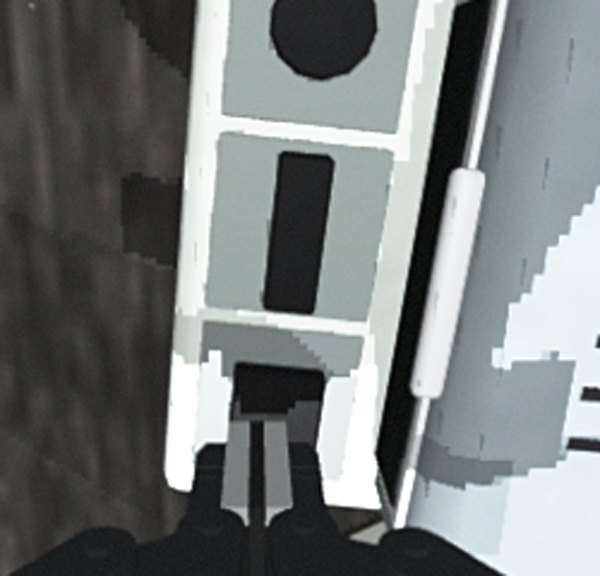

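View pics/side5.png

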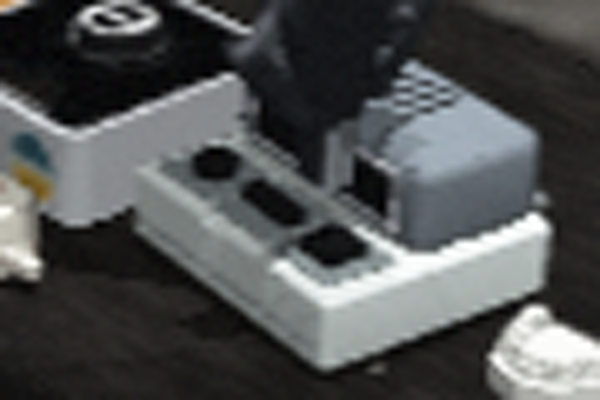

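View pics/scene5.png

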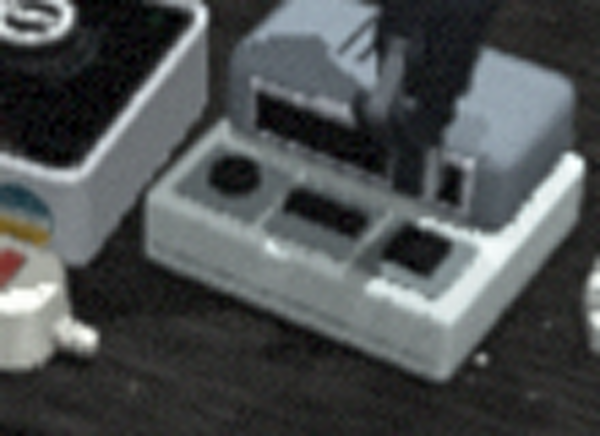

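The wrist view shows the bar at crop (280–333,152) to (264–313,310), and the square key just ahead of and under the fingertips with its far edge at (237–324, 363). I'll remeasure from this view.

```bash
python3 - <<'E'
import numpy as np
from h import *
f=dict(np.load("wrist5.npz"));k=2.4
P=lambda u:ray(f,(u[0]/k+150,u[1]/k+60),.058)
b=np.array([P(u) for u in[(280,152),(333,157),(313,313),(264,306)]]);print(b.round(4),b.mean(0))
print("round",P((324,27)));a=P((237,363));c=P((324,371));print("sq far edge",a,c,"centre",(a+c)/2+np.array([-.095,-.995,0])*.013)
E
python3 st.py .533 -.334 .062
```

```text
[[ 0.5341 -0.2638  0.058 ]
 [ 0.5473 -0.265   0.058 ]
 [ 0.5434 -0.306   0.058 ]
 [ 0.5303 -0.304   0.058 ]] [ 0.53874648 -0.28470925  0.058     ]
round [ 0.54419568 -0.23462882  0.058     ]
sq far edge [ 0.52291707 -0.32048552  0.058     ] [ 0.54686734 -0.32278219  0.058     ] centre [ 0.53365721 -0.33456885  0.058     ]
7.05 [ 0.532  -0.3344  0.1132] tipz 0.0912 tip [ 0.532  -0.3344  0.0912] [[1.0, 0.001, -0.001], [0.001, -1.0, 0.001], [-0.001, -0.001, -1.0]] [-0.2  0.5  0.9]
shift cm [ 0.1  -0.04  2.92]
```

These agree: square (0.5336, −0.335), bar (0.5387, −0.2847). Going down on the square key.

Emit:
send_rows(
  steps=[
    [[0.1, 0, 1, 0, 0, 0, 0], [0.1, 0, 2, 0, 0, 0, 0], [0.1, 0, 2.9, 0, 0, 0, 0], [0.1, 0, 2.9, 0, 0, 0, 0], [0.1, 0, 2.9, 0, 0, 0, 0]],
  ],
)

```text
clock: 7.47
position: [0.5325, -0.3346, 0.0834]
tool_rot: [[1.0, 0.0, -0.001], [0.0, -1.0, 0.001], [-0.001, -0.001, -1.0]]
ft_force: [0.1, 0.7, -0.6]
opening: 0.002
```

Emit:
send_rows(
  steps=[
    [[0, 0, 0.2, 0, 0, 0, 0], [0, 0, 0.4, 0, 0, 0, 0], [0, 0, 0.6, 0, 0, 0, 0], [0, 0, 0.7, 0, 0, 0, 0], [0, 0, 0.7, 0, 0, 0, 0]],
  ],
)

```text
clock: 7.88
position: [0.5334, -0.3353, 0.0776]
tool_rot: [[1.0, -0.0, 0.001], [-0.0, -1.0, -0.001], [0.001, 0.001, -1.0]]
ft_force: [-0.4, 0.6, 1.1]
opening: -0.002
```

Emit:
send_rows(
  steps=[
    [[0, 0, 0.1, 0, 0, 0, 0], [0, 0, 0.2, 0, 0, 0, 0], [0, 0, 0.2, 0, 0, 0, 0], [0, 0, 0.2, 0, 0, 0, 0]],
  ],
)

```text
clock: 8.22
position: [0.5334, -0.3352, 0.0757]
tool_rot: [[1.0, 0.0, 0.001], [0.0, -1.0, -0.001], [0.001, 0.001, -1.0]]
ft_force: [0.7, -0.0, 3.7]
opening: -0.002
```

Emit:
send_rows(
  steps=[
    [[0, 0, 0.1, 0, 0, 0, 0], [0, 0, 0.15, 0, 0, 0, 0], [0, 0, 0.15, 0, 0, 0, 0], [0, 0, 0.15, 0, 0, 0, 0]],
  ],
)

```text
clock: 8.55
position: [0.5333, -0.3353, 0.075]
tool_rot: [[1.0, -0.001, 0.001], [-0.001, -1.0, -0.0], [0.001, 0.0, -1.0]]
ft_force: [-2.6, 0.7, 8.8]
opening: 0.005
```

Emit:
send_rows(
  steps=[
    [[0, 0, 0.1, 0, 0, 0, 0], [0, 0, 0.1, 0, 0, 0, 0], [0, 0, 0.1, 0, 0, 0, 0]],
  ],
)

```text
clock: 8.8
position: [0.5333, -0.3353, 0.0751]
tool_rot: [[1.0, -0.001, 0.001], [-0.001, -1.0, 0.0], [0.001, -0.0, -1.0]]
ft_force: [-4.2, 2.9, 15.1]
opening: 0.003
```

The stop is at tip 53.0 mm with 15 N, exactly 5 mm of travel, so the key is fully down. I'll lift and go over to the bar.

Emit:
send_rows(
  steps=[
    [[0, 0, -1, 0, 0, 0, 0], [0, 0, -2.5, 0, 0, 0, 0], [0, 0, -4, 0, 0, 0, 0], [0.2, -2, -4, 0, 0, 0, 0], [0.5, -5, -4, 0, 0, 0, 0]],
  ],
)

```text
clock: 9.22
position: [0.5373, -0.2888, 0.1139]
tool_rot: [[1.0, -0.006, 0.001], [-0.006, -1.0, -0.004], [0.001, 0.004, -1.0]]
ft_force: [0.7, 0.5, 0.1]
opening: -0.001
```

Emit:
send_rows(
  steps=[
    [[0, 0, 0, 0, 0, 0, 0], [0, 0, 0, 0, 0, 0, 0], [0, 0, 0, 0, 0, 0, 0]],
  ],
)

```text
clock: 9.47
position: [0.5377, -0.285, 0.1125]
tool_rot: [[1.0, 0.001, -0.001], [0.001, -1.0, -0.0], [-0.001, 0.0, -1.0]]
ft_force: [0.4, -0.8, -0.8]
opening: -0.003
```

```bash
python3 st.py .5385 -.285 .062
python3 - <<'E'
from station import robot
import cv2,numpy as np
for n,b in(("wrist",(60,300,150,400)),("scene",(170,250,240,350))):
    f=robot.grab_frame(n);np.savez(f"{n}6.npz",**f)
    im=f["pixels"][:,:,::-1][b[0]:b[1],b[2]:b[3]];k=min(600/im.shape[1],580/im.shape[0])
    cv2.imwrite(f"pics/{n}6.png",cv2.resize(im,None,fx=k,fy=k,interpolation=cv2.INTER_CUBIC))
E
```

```text
9.47 [ 0.5377 -0.285   0.1125] tipz 0.0905 tip [ 0.5377 -0.285   0.0905] [[1.0, 0.001, -0.001], [0.001, -1.0, -0.0], [-0.001, 0.0, -1.0]] [ 0.4 -0.8 -0.8]
shift cm [ 0.08 -0.01  2.85]
```

View pics/wrist6.png

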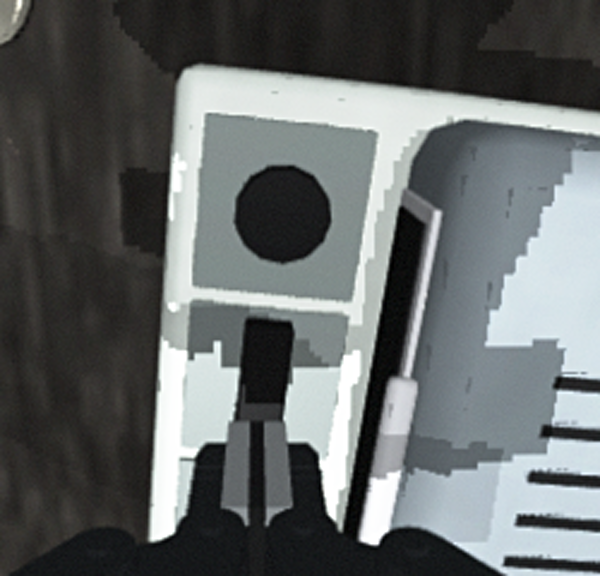

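View pics/scene6.png

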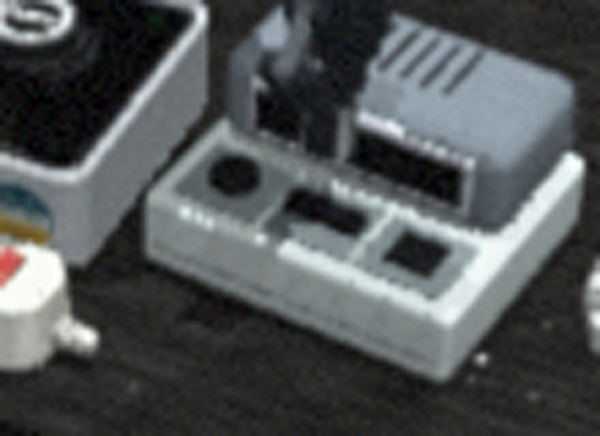

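The scene view shows the square key (417,253) visibly lower than before. The tip is over the bar, clear of the round key. Pressing the bar.

Emit:
send_rows(
  steps=[
    [[0.1, 0, 1, 0, 0, 0, 0], [0.1, 0, 2, 0, 0, 0, 0], [0.1, 0, 2.9, 0, 0, 0, 0], [0.1, 0, 2.9, 0, 0, 0, 0], [0.1, 0, 2.9, 0, 0, 0, 0]],
  ],
)

```text
clock: 9.98
position: [0.5382, -0.2848, 0.0824]
tool_rot: [[1.0, -0.0, -0.002], [-0.0, -1.0, 0.001], [-0.002, -0.001, -1.0]]
ft_force: [0.1, -0.3, -0.4]
opening: -0.004
```

Emit:
send_rows(
  steps=[
    [[0, 0, 0.2, 0, 0, 0, 0], [0, 0, 0.4, 0, 0, 0, 0], [0, 0, 0.6, 0, 0, 0, 0], [0, 0, 0.8, 0, 0, 0, 0], [0, 0, 0.9, 0, 0, 0, 0]],
  ],
)

```text
clock: 10.4
position: [0.5395, -0.2852, 0.0759]
tool_rot: [[1.0, 0.0, 0.001], [0.0, -1.0, -0.0], [0.001, 0.0, -1.0]]
ft_force: [-3.3, 0.9, 11.4]
opening: 0.001
```

Emit:
send_rows(
  steps=[
    [[0, 0, 0.1, 0, 0, 0, 0], [0, 0, 0.2, 0, 0, 0, 0], [0, 0, 0.2, 0, 0, 0, 0], [0, 0, 0.2, 0, 0, 0, 0]],
  ],
)

```text
clock: 10.73
position: [0.5397, -0.2853, 0.0756]
tool_rot: [[1.0, -0.0, 0.002], [-0.0, -1.0, -0.0], [0.002, 0.0, -1.0]]
ft_force: [-6.8, 2.6, 15.4]
opening: -0.004
```

Emit:
send_rows(
  steps=[
    [[0, 0, 0.1, 0, 0, 0, 0], [0, 0, 0.15, 0, 0, 0, 0], [0, 0, 0.15, 0, 0, 0, 0], [0, 0, 0.15, 0, 0, 0, 0]],
  ],
)

```text
clock: 11.07
position: [0.5398, -0.2854, 0.0753]
tool_rot: [[1.0, -0.0, 0.002], [-0.0, -1.0, -0.0], [0.002, 0.0, -1.0]]
ft_force: [-8.3, 3.9, 21.9]
opening: -0.0
```

```bash
python3 st.py
python3 - <<'E'
from station import robot
import cv2,numpy as np
for n,b in(("wrist",(60,300,150,400)),("scene",(170,250,240,350))):
    f=robot.grab_frame(n);np.savez(f"{n}7.npz",**f)
    im=f["pixels"][:,:,::-1][b[0]:b[1],b[2]:b[3]];k=min(600/im.shape[1],580/im.shape[0])
    cv2.imwrite(f"pics/{n}7.png",cv2.resize(im,None,fx=k,fy=k,interpolation=cv2.INTER_CUBIC))
E
```

```text
11.07 [ 0.5398 -0.2854  0.0753] tipz 0.0533 tip [ 0.5398 -0.2854  0.0533] [[1.0, -0.0, 0.002], [-0.0, -1.0, -0.0], [0.002, 0.0, -1.0]] [-8.3  3.9 21.9]
```

View pics/wrist7.png

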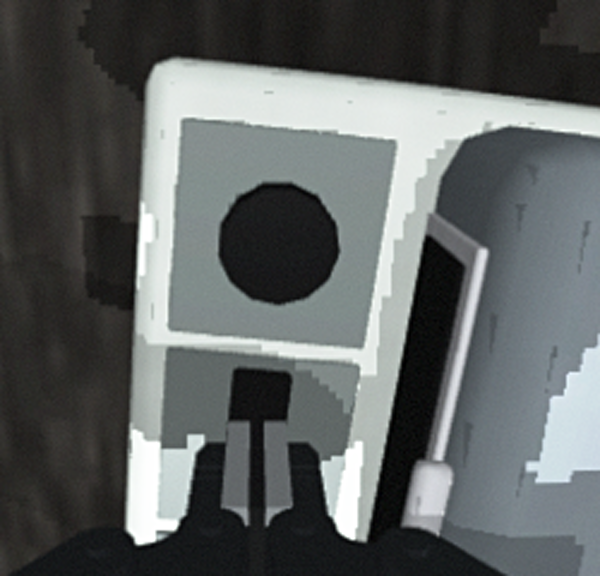

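View pics/scene7.png

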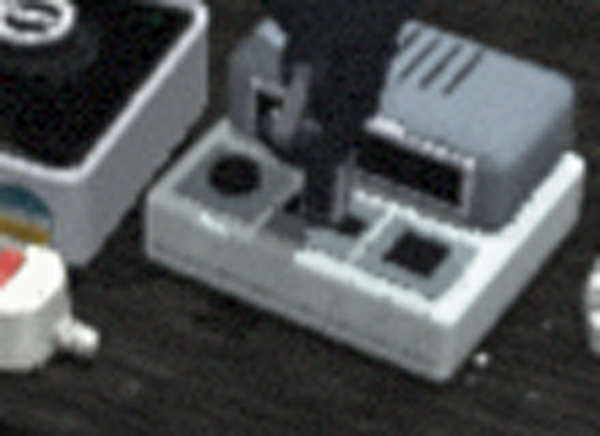

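The bar is at its stop (22 N, tip 53.3 mm), and only the bar is touched. I'll let go, clear out and check everything.

Emit:
send_rows(
  steps=[
    [[0, 0, -1, 0, 0, 0, 0], [0, 0, -3.5, 0, 0, 0, 0], [0, 0, -7, 0, 0, 0, 0], [0, 0, -10, 0, 0, 0, 0], [0, 2, -12, 0, 0, 0, 0]],
  ],
)

```text
clock: 11.58
position: [0.5414, -0.3009, 0.1944]
tool_rot: [[1.0, 0.006, 0.004], [0.006, -1.0, 0.002], [0.004, -0.002, -1.0]]
ft_force: [1.4, 0.8, -0.8]
opening: -0.001
```

Emit:
send_rows(
  steps=[
    [[0, 3, -2, 0, 0, 0, 0], [0, 6, -4, 0, 0, 0, 0], [0, 6, -4, 0, 0, 0, 0], [0, 6, -4, 0, 0, 0, 0], [0, 6, -4, 0, 0, 0, 0]],
  ],
)

```text
clock: 12.0
position: [0.5389, -0.3641, 0.2306]
tool_rot: [[1.0, 0.0, -0.001], [0.0, -1.0, 0.002], [-0.001, -0.002, -1.0]]
ft_force: [0.1, 0.6, 0.2]
opening: -0.004
```

```bash
python3 st.py
python3 - <<'E'
from station import robot
import cv2,numpy as np
for n,b in(("wrist",(0,260,110,400)),("scene",(170,250,200,350))):
    f=robot.grab_frame(n);np.savez(f"{n}8.npz",**f)
    im=f["pixels"][:,:,::-1][b[0]:b[1],b[2]:b[3]];k=min(780/im.shape[1],580/im.shape[0])
    cv2.imwrite(f"pics/{n}8.png",cv2.resize(im,None,fx=k,fy=k,interpolation=cv2.INTER_CUBIC))
E
```

```text
12.0 [ 0.5389 -0.3641  0.2306] tipz 0.2086 tip [ 0.5389 -0.3641  0.2086] [[1.0, 0.0, -0.001], [0.0, -1.0, 0.002], [-0.001, -0.002, -1.0]] [0.1 0.6 0.2]
```

View pics/wrist8.png

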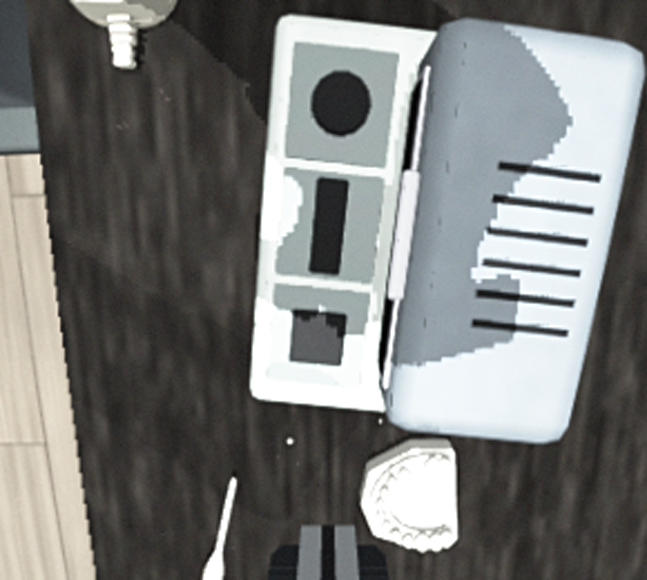

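View pics/scene8.png

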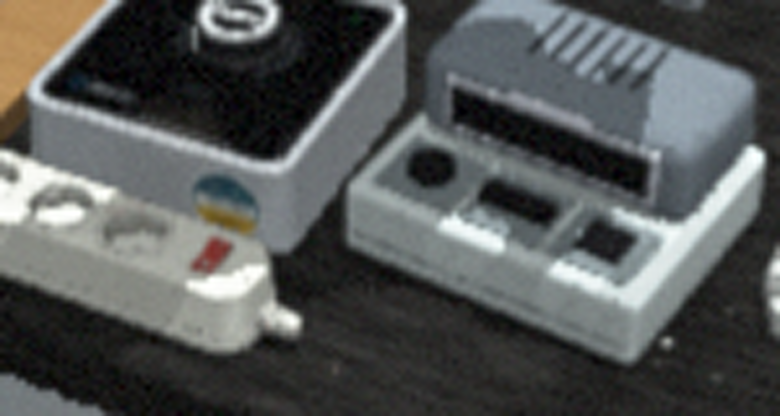

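All three keys are clear of the tool, the square sits low, and nothing else has moved. One number check on key heights against the first scene frame.

Run:
```python
import cv2,numpy as np
from h import *
for n in("scene0","scene8"):
    f=dict(np.load(n+".npz"));g=cv2.cvtColor(f["pixels"],cv2.COLOR_RGB2GRAY);k,l,st,c=cv2.connectedComponentsWithStats((g<75).astype(np.uint8))
    for i in range(1,k):
        if 20<st[i,4]<120 and 275<c[i][0]<320 and 198<c[i][1]<220:print(n,st[i],c[i].round(2))
```

```text
scene0 [278 199   9   7  51] [282.39 201.86]
scene0 [292 205  15   8  68] [299.1 208.5]
scene0 [310 211  12  10  73] [315.79 215.41]
scene8 [278 198  10   8  67] [282.51 201.64]
scene8 [292 204  16  10  89] [299.39 208.39]
scene8 [310 212  12   9  63] [315.76 215.9 ]
```

```bash
python3 -c "
from station import robot
print(robot.sign_off())"
```

```text
the job is handed in; nothing more can be done
None
```

The cure was started in the order you asked, with closed fingertips, and the job was handed in at about 12 s on the robot's clock. Peak contact force was about 25 N.

- **Rocker:** I pressed the near end to a hard stop at 24 N. Afterwards the pictures show it tipped the other way, so the strip is on.
- **Square key:** I pressed it to its stop with the tip at 53 mm, which is the full 5 mm of travel. It stayed down and looks lower in the scene picture.
- **Bar key:** I pressed it to its stop at 22 N with the tip at 53.3 mm, then let go. It came back up, at the same image position as before.

The round key is unchanged and was not touched. In the last views the loose model and tweezers showed no sign of having moved. The jar was not in them, but the arm never went near it.

**Disagreement:** the scene and side cameras placed the keys up to about 10 mm away in x from the wrist camera. Part of that comes from seeing the keys' sides at an angle. I used the wrist camera because it agreed with the tool's own position, and the contacts matched it.

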